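Dry-fit a turned trophy on the assembly board

TASK

Dry-fit the turned beech trophy on the plywood assembly board, from the bottom up and one piece at a time: first the wide foot on the board's pin, then the vase on the foot, then the plain collar on the vase, and last the acorn cap on the collar, each pressed or settled fully home on the tenon below and standing straight. Leave the glue bottle, the mug, the wax tin and the sanding block where they stand.

Things in the scene. Friction and masses are not known exactly. Their poses are not given: they have to be found in the camera images.
- stand: The assembly board: a square of plywood 120 x 120 x 18 mm, fixed to the bench, with a tapered steel pin upright in its middle (26 mm across at its root, 16 mm at its tip, 14 mm tall, tip 32 mm above the bench). Origin: centre of its underside at bench height, z up, x and y along its edges. A part fully home on the pin has its underside 18 mm above this origin.
- foot: The foot, turned beech, the widest part: disc 116 mm wide, 18 mm thick, sloping up to 26 mm; straight neck 46 mm across from 26 to 54 mm height; on it a tapered central tenon as on the board, 14 mm tall. Underside: central socket 31 mm wide, 17 mm deep. Grip the neck. Next part sits 54 mm above its underside. Round; starts upright. Origin: centre of its underside, z up. About 0.2 kg.
- vase: The vase, turned beech, the tallest part: 52 mm across at the bottom, belly 66 mm at 38 mm height, straight neck 40 mm across from 76 to 106 mm height; on it a tapered central tenon as on the board, 14 mm tall. Underside: central socket 31 mm wide, 17 mm deep. Grip the neck. Next part sits 106 mm above its underside. Round; starts upright. Origin: centre of its underside, z up. About 0.16 kg.
- collar: The collar, turned beech: a plain straight-sided disc 64 mm across and 30 mm thick; on its top a tapered central tenon as on the board, 14 mm tall. Underside: central socket 31 mm wide, 17 mm deep. Grip its side. Next part sits 30 mm above its underside. Round; starts upright. Origin: centre of its underside, z up. About 0.08 kg.
- acorn: The acorn cap, turned beech, the only part without a tenon: a straight round cup 50 mm across up to 28 mm height, above it a slightly smaller rounded dome to 60 mm. Underside: central socket 31 mm wide, 17 mm deep. Grip it across the cup. Round; starts upright. Origin: centre of its underside, z up. About 0.07 kg.
- glue: Bystander: white plastic glue bottle with a blue label and orange cap, 56 mm across, 150 mm tall, upright. Origin: centre of its underside.
- mug: Bystander: blue pottery mug, 80 mm across, 90 mm tall, handle at its own +y reaching about 77 mm from the axis. Origin: centre of its underside.
- tin: Bystander: flat round metal wax tin with a red lid, 88 mm across, 40 mm tall. Origin: centre of its underside.
- sander: Bystander: cork sanding block, 110 (x) x 64 (y) x 36 mm. Origin: centre of its underside.

How it is judged:
On the way, in this order (a step that is already met when the one before it is completed fails the run):
1. the foot sits fully home on the board's pin (horizontal distance between foot and stand below 0.006 m and z of foot in the frame of stand between 0.015 and 0.021 m and angle between foot's own z axis and vertical below 0.08 rad), for 0.2 s.
2. the vase sits fully home on the foot (horizontal distance between vase and foot below 0.006 m and z of vase in the frame of foot between 0.051 and 0.057 m and angle between vase's own z axis and vertical below 0.08 rad), for 0.2 s.
3. the collar sits fully home on the vase (horizontal distance between collar and vase below 0.006 m and z of collar in the frame of vase between 0.103 and 0.109 m and angle between collar's own z axis and vertical below 0.08 rad), for 0.2 s.
4. the acorn cap sits fully home on the collar (horizontal distance between acorn and collar below 0.006 m and z of acorn in the frame of collar between 0.027 and 0.033 m and angle between acorn's own z axis and vertical below 0.08 rad), for 0.2 s.
At the end, for the whole second after the job is handed in: Foot on the board, vase on the foot, collar on the vase, acorn on the collar: each underside within 3 mm of its fully home height, centred within 6 mm on the part below, upright within 0.08 rad, everything released and at rest (all of step 1 and all of step 2 and all of step 3 and all of step 4 and linear speed of each of foot, vase, collar, acorn below 0.02 m/s and angular speed of each of foot, vase, collar, acorn below 0.2 rad/s); the robot touches nothing.
It fails at once if the glue bottle is pushed more than 30 mm or tipped over (distance of glue from where it was at the start of the episode above 0.03 m or angle between glue's own z axis and vertical above 0.5 rad).
It fails at once if the mug is pushed more than 30 mm or tipped over (distance of mug from where it was at the start of the episode above 0.03 m or angle between mug's own z axis and vertical above 0.5 rad).
It fails at once if the wax tin is pushed more than 30 mm or tipped over (distance of tin from where it was at the start of the episode above 0.03 m or angle between tin's own z axis and vertical above 0.5 rad).
It fails at once if the sanding block is pushed more than 30 mm or tipped over (distance of sander from where it was at the start of the episode above 0.03 m or angle between sander's own z axis and vertical above 0.5 rad).
It also fails if it takes over 112 s, if anything falls off the work surface, if the arm or the gripper's body presses on something with over 40 N, if the wrist force passes 120 N, or if a joint passes its speed limit or range.

ROBOT

A 7-joint arm with a two-finger parallel gripper is mounted at the origin on the work surface. World frame = base frame: x ahead of the robot, y to its left, z up, the work surface at z = 0. Lengths are in m, angles in rad, forces in N, time in s.
With the tool pointing down it reaches from about 0.425 to 1.025 m from the base axis. Payload 3.6 kg.
Tool frame: the origin (TCP) lies on the centre line of the jaws, within the pads' length; the fingertips stand 8 mm ahead of it and the grasp point (between the pads) lies 11 mm behind it; z points along the fingers, y is the line along which they close (so a half turn about z gives the same grasp; the last joint's range is limited). The gripper opens to 85 mm and grips with 20 to 120 N. Pads are 22 mm wide; open, the fingers measure 114 mm over their backs; the gripper's body (76 mm by 85 mm) begins 54 mm behind the grasp point. The pads swing forward as they close: fully open they stand 13 mm farther back than shut.
Start: joints at [-1.22, 0.591, 0.048, 1.609, -0.033, 0.943, -0.034], TCP at [0.311, 0.655, 0.239] pointing down, gripper open.
Joint ranges: [-2.69, 2.69], [-0.47, 2.24], [-1.27, 1.36], [0.19, 2.51], [-1.53, 4.68], [0.08, 2.07], [-3.09, 3.09]. Speed limits (rad/s): [2.57, 2.57, 3.14, 3.14, 3.14, 3.14, 3.14].

INTERFACE

Orientations are given as a unit quaternion [w, x, y, z].
In Python, from workcell import manip, imaging, sense gives the robot as it stands (manip), with the cameras (imaging) and the readings as plain functions.
- The arm moves only by the tool shift_gripper, called after ">>>" by a JSON object that holds its "fn" and its "kwargs", one argument or row to a line. Schema: {"type":"object","properties":{"increments":{"type":"array","items":{"type":"object","properties":{"jaw":{"type":"number"},"d":{"type":"array","items":{"type":"number"},"minItems":3,"maxItems":3},"rot":{"type":"array","items":{"type":"number"},"minItems":3,"maxItems":3}},"additionalProperties":false,"required":["jaw"]},"minItems":1,"maxItems":10},"grip_force":{"type":"number"},"only":{"type":"string"},"quiet":{"type":"boolean"},"lines":{"type":"string"}},"required":["increments"],"additionalProperties":false}. increments is a list of rows, 1 to 10 of them, each an object with the fields jaw (the finger opening in m), d (a list: dx, dy, dz in shares of the most that a row can go, 1 being 62.5 mm), rot (a list: a rotation vector rx, ry, rz in fractions of the full range, 1 being 2 pi rad); a field left out counts as zero (the opening has to be given); each row shifts and turns the commanded pose from where the row before left it, along the tool's axes as they then stand; what a row does not reach is not made up. A row lasts 1/8 s, in which the tool goes at most 0.0625 m and 0.188 rad, less where a joint would pass 70% of its speed; a pose out of reach is approached as far as the arm can. The fingers move at their own pace and stop on an object; grip_force is the grip in N (left out, the last holds). Time passes only in rows, so rows that do not move let the fingers close. The tool returns the time, the measured TCP pose, the force, the opening and the grip force at its end. only (a regular expression) keeps the lines of the reply that match it, lines (a string "A,B") keeps lines A to B, and quiet returns only ok. No shift or turn number may pass 1 either way. Input that does not fit is refused with a message, and nothing moves.
- sense(): the state, without advancing time (a new reading comes with each control period).
- imaging.camera(name): name is "scene" or "side" or "wrist"; returns the picture (384x512x3 uint8, red, green, blue); there is no depth.
- imaging.calibration(name): a dict with "fx", "fy", "cx", "cy" (pixels), "k1" (the pictures are not rectified: a ray, as slopes to the right and down, at radius r is drawn at 1 + k1 r^2 times it, then the intrinsics apply), "rvec" (rotation vector, rad) and "tvec" (3), from world to camera coordinates, as OpenCV has them; the wrist camera has in their place "tool_from_camera" (4x4, takes a point from camera to tool coordinates, whose origin is the TCP and whose axes are the flange's). Camera axes: x right, y down, z forward; pixel columns grow to the right and rows downward; lengths in m; the calibration is good to about 2 mm. A picture is of the moment at which its call begins: read the wrist's pose just before it. calibration takes no time and is no camera call.
- manip.finish_job(): hands the job in; it is judged then, once.
The state is a dict: "time": time; "qpos": joint angles; "qd": joint speeds; "tau": joint torques, N m; "tcp_pos": TCP position; "orientation": TCP orientation; "force": force on the tool from outside, world axes, zero at the start; "moment": the same for the moment, N m; "finger_gap": finger opening in m; "finger_force": force on a finger pad.
Only numpy, scipy, OpenCV 4.12 (cv2) and the standard library are available. Lean on these libraries where they do the work, as an engineer would, in place of code of your own. Each camera call takes 0.05 s, during which the arm holds its last target. There are 200 camera calls.

## Working session

There is one attempt and no reset: what is moved stays moved. The work goes in short steps, Python scripts to look and compute and a tool call to move; the robot and the scene stay as the last step left them, time stands still between calls to the robot, and variables do not carry over. Pictures are saved under pics/ and viewed, at most 14 in all, crops included, and the job is handed in when it is done.

```bash
ls; mkdir -p pics; python3 - <<'E'
from workcell import manip, imaging, sense
import cv2,numpy as np
for n in("scene","side"):
    cv2.imwrite(f"pics/{n}0.png",imaging.camera(n)[:,:,::-1]); c=imaging.calibration(n);print(n,c)
    R=cv2.Rodrigues(np.array(c['rvec']))[0];print(-R.T@np.array(c['tvec']))
print(imaging.calibration("wrist"));print(sense())
E
```

```text
pics
workcell.py
scene {'fx': 352.00048575651533, 'fy': 352.00048575651533, 'cx': 252.88856932792015, 'cy': 191.2306398168231, 'k1': 0.024247203756588172, 'rvec': array([ 1.49956589,  1.70170531, -0.99799923]), 'tvec': array([ 0.0804998 , -0.20747723,  1.39366152])}
[1.3101373  0.10132638 0.51487151]
side {'fx': 495.5057817712172, 'fy': 495.5057817712172, 'cx': 255.28629073197706, 'cy': 195.68147391899512, 'k1': -0.17267151885229096, 'rvec': array([ 2.07818381, -0.59326049,  0.32501036]), 'tvec': array([-0.43406621,  0.19500953,  0.99335508])}
[-0.01759345 -0.84801928  0.70267366]
{'fx': 322.23654411838436, 'fy': 322.23654411838436, 'cx': 254.89157925156496, 'cy': 191.42762172043015, 'k1': -0.08369008238573429, 'tool_from_camera': array([[-1.00159765e-03, -9.63625677e-01, -2.67253719e-01,
         6.72362424e-02],
       [ 9.99998194e-01, -5.33443881e-04, -1.82431742e-03,
         4.89734637e-04],
       [ 1.61539425e-03, -2.67255064e-01,  9.63624471e-01,
        -1.34323417e-01],
       [ 0.00000000e+00,  0.00000000e+00,  0.00000000e+00,
         1.00000000e+00]])}
{'time': 0.1, 'qpos': array([-1.22049049,  0.59205108,  0.04832675,  1.60971612, -0.03332099,
        0.94271658, -0.03373442]), 'qd': array([-1.14406377e-03, -2.36266716e-03,  1.99287020e-03, -2.48487514e-03,
       -1.69785138e-03, -2.29084047e-05, -1.00721580e-03]), 'tau': array([ 4.26660787e-03, -5.50001800e+01,  1.55269627e+00, -1.98826253e+01,
        9.64908977e-03,  3.79813937e-03, -1.00845216e-05]), 'tcp_pos': array([0.3109788 , 0.6540902 , 0.23823046]), 'orientation': array([-1.73935813e-04,  2.20079190e-01,  9.75481452e-01, -1.02813771e-03]), 'force': array([-0.47419565,  0.13023184,  0.19199076]), 'moment': array([-0.03212487,  0.0292109 ,  0.00426334]), 'finger_force': 0.0, 'finger_gap': 0.08556712636802648}
```

View pics/scene0.png

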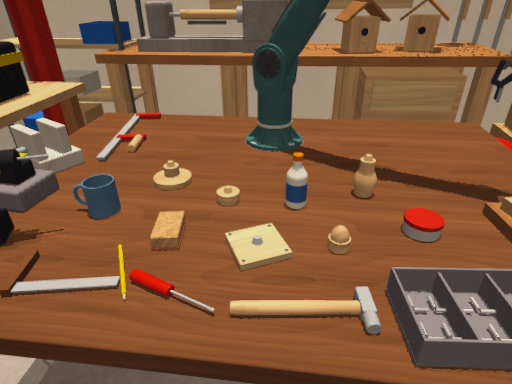

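View pics/side0.png

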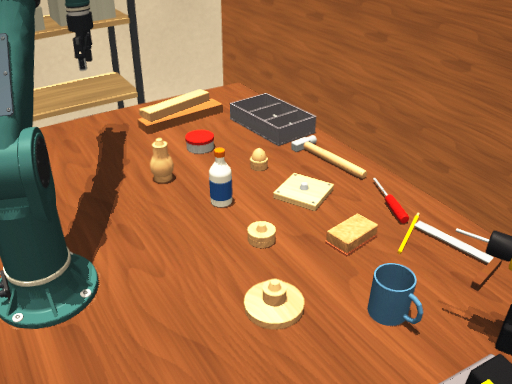

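The scene view shows the foot (172,178), collar (228,196), vase (365,178), acorn (340,240), stand pin (257,240), glue (297,185), mug (100,196), sander (168,230) and tin (423,225). The side view shows the same parts: foot (274,300), collar (262,234), vase (161,162), acorn (259,160), stand (304,190).

```bash
cat >h.py <<'E'
from workcell import manip, imaging, sense
import cv2,numpy as np
from scipy.spatial.transform import Rotation as Ro
def pose():
    s=sense();q=s['orientation'];return np.array(s['tcp_pos']),Ro.from_quat(np.r_[q[1:],q[0]]).as_matrix()
def cam(n,p=None):
    c=imaging.calibration(n);K=np.array([[c['fx'],0,c['cx']],[0,c['fy'],c['cy']],[0,0,1]]);d=np.array([c['k1'],0,0,0.])
    if n=='wrist':
        t,R=p or pose();T=np.array(c['tool_from_camera']);return K,d,R@T[:3,:3],R@T[:3,3]+t
    R=cv2.Rodrigues(np.array(c['rvec']))[0];return K,d,R.T,-R.T@np.array(c['tvec'])
def ray(n,uv,p=None):
    K,d,R,o=cam(n,p);u=cv2.undistortPoints(np.array([[uv]],float),K,d).ravel();v=R@np.r_[u,1];return o,v/np.linalg.norm(v)
def onz(n,uv,z,p=None):
    o,v=ray(n,uv,p);return o+v*(z-o[2])/v[2]
def tri(a,b):
    (o,v),(q,w)=ray('scene',a),ray('side',b);s=np.linalg.lstsq(np.c_[v,-w],q-o,rcond=None)[0]
    A,B=o+s[0]*v,q+s[1]*w;return (A+B)/2,np.linalg.norm(A-B)
E
python3 - <<'E'
from h import *
np.set_printoptions(precision=4,suppress=True)
a=cv2.imread('pics/scene0.png');b=cv2.imread('pics/side0.png')
out=[]
def m(im,u,v,r=38):
    h=cv2.cvtColor(im,cv2.COLOR_BGR2HSV);k=cv2.inRange(h,(10,40,165),(32,190,255))
    n,l,s,c=cv2.connectedComponentsWithStats(k)
    i=min(range(1,n),key=lambda i:np.hypot(*(c[i]-(u,v)))-0.02*min(s[i][4],500));return s[i],c[i]
for nm,p,q in(('foot',(172,178),(274,300)),('collar',(228,196),(262,234)),('vase',(365,180),(161,162)),('acorn',(340,240),(259,160)),('stand',(257,245),(304,190))):
    print(nm,*m(a,*p),*m(b,*q))
for nm,p,q,z in(('foot tip',(171,163),(274,284),.068),('collar tip',(228,188),(261,225),.044),('vase tip',(368,156),(160,141),.12),('acorn top',(340,226),(259,150),.06),('pin tip',(257,237),(304,185),.032),('glue',(297,155),(219,151),.15),('tin',(423,213),(200,135),.04),('sand',(169,221),(353,227),.036),('mug',(101,180),(396,275),.09)):
    print(nm,tri(p,q),onz('scene',p,z),onz('side',q,z))
for n,s in(('scene',a),('side',b)):
    for nm,(x,y) in (dict(A=(170,180),B=(340,200)) if n=='scene' else dict(A=(270,265),B=(220,165))).items():
        w=(140,90) if n=='scene' else (130,115)
        cv2.imwrite(f'pics/{n}{nm}.png',cv2.resize(s[y-w[1]//2:y+w[1]//2,x-w[0]//2:x+w[0]//2],None,fx=5,fy=5,interpolation=2))
E
```

```text
foot [153 167  39  18 415] [172.1759 177.1831] [     0      0    512    384 100049] [244.111  246.8621]
collar [216 185  24  13 231] [227.658  190.8442] [     0      0    512    384 100049] [244.111  246.8621]
vase [356 172  21  12 159] [366.3396 177.9119] [162 177   6   2   7] [164.7143 177.7143]
acorn [328 224  24  21 269] [339.8662 233.8736] [285 187   1   1   1] [285. 187.]
stand [ 225  223   68   42 1716] [256.979  243.1981] [287 188   1   1   1] [287. 188.]
foot tip (array([ 0.3787, -0.2807,  0.0585]), np.float64(0.0012340939662891705)) [ 0.3989 -0.273   0.068 ] [ 0.3726 -0.2885  0.068 ]
collar tip (array([ 0.4746, -0.0856,  0.0375]), np.float64(0.0029472318147201583)) [ 0.4879 -0.0838  0.044 ] [ 0.4696 -0.0911  0.044 ]
vase tip (array([0.3918, 0.2904, 0.1138]), np.float64(0.00023840763530865773)) [0.4057 0.2876 0.12  ] [0.3875 0.2782 0.12  ]
acorn top (array([0.6491, 0.202 , 0.0546]), np.float64(0.0006387890913466329)) [0.6565 0.2011 0.06  ] [0.6434 0.1926 0.06  ]
pin tip (array([0.673 , 0.019 , 0.0261]), np.float64(0.00015715318823304747)) [0.6808 0.0199 0.032 ] [0.6671 0.0116 0.032 ]
glue (array([0.4708, 0.0993, 0.1446]), np.float64(0.0033178390027576495)) [0.4862 0.0984 0.15  ] [0.4666 0.0932 0.15  ]
tin (array([0.5607, 0.401 , 0.0445]), np.float64(0.004672333093342212)) [0.5498 0.4063 0.04  ] [0.5637 0.4047 0.04  ]
sand (array([ 0.6491, -0.1975,  0.0356]), np.float64(0.003347800770213979)) [ 0.6481 -0.1962  0.036 ] [ 0.6492 -0.1996  0.036 ]
mug (array([ 0.563 , -0.4056,  0.0885]), np.float64(0.008106931779774739)) [ 0.5631 -0.4007  0.09  ] [ 0.5637 -0.4102  0.09  ]
```

Careful with the scale: shifts go in shares of 62.5 mm and turns go in shares of 2 pi rad. That gives: -0.053 m is -0.848, -0.03 m is -0.48, -0.148 rad / 6.2832 = -0.0236.

>>> {"fn": "shift_gripper", "kwargs": {
  "increments": [
    {"jaw": 0.085,"rot": [0,0,-0.0236]},
    {"jaw": 0.085,"rot": [0,0,-0.0236]},
    {"jaw": 0.085,"rot": [0,0,-0.0236]},
    {"jaw": 0.085,"d": [-0.48,-0.848,0]},
    {"jaw": 0.085,"d": [-0.48,-0.848,0]},
    {"jaw": 0.085,"d": [-0.48,-0.848,0]},
    {"jaw": 0.085,"d": [-0.48,-0.848,0]},
    {"jaw": 0.085,"d": [-0.48,-0.848,0]},
    {"jaw": 0.085,"d": [-0.48,-0.848,0]}
  ],
  "grip_force": 20
}}

```text
time: 1.23
tcp_pos: [0.492, 0.3348, 0.2391]
orientation: [-0.0, -0.0, 1.0, -0.0]
force: [1.0, 0.7, 0.1]
finger_gap: 0.0852
finger_force: 0.0
```

>>> {"fn": "shift_gripper", "kwargs": {
  "increments": [
    {"jaw": 0.085,"d": [-0.48,-0.848,0]},
    {"jaw": 0.085,"d": [-0.48,-0.848,0]},
    {"jaw": 0.085,"d": [-0.48,-0.848,0]},
    {"jaw": 0.085,"d": [-0.48,-0.848,0]},
    {"jaw": 0.085,"d": [-0.48,-0.848,0]},
    {"jaw": 0.085,"d": [-0.48,-0.848,0]},
    {"jaw": 0.085},
    {"jaw": 0.085},
    {"jaw": 0.085}
  ]
}}

```text
time: 2.35
tcp_pos: [0.6706, 0.0213, 0.239]
orientation: [-0.001, -0.002, 1.0, 0.001]
force: [-0.7, 0.8, 0.5]
finger_gap: 0.0851
finger_force: 0.0
```

```bash
python3 -c "
from h import *
p,R=pose();print(p,R);cv2.imwrite('pics/w0.png',imaging.camera('wrist')[:,:,::-1])"
```

```text
[0.67060907 0.0212918  0.23901399] [[-0.99999358 -0.00341737 -0.0010811 ]
 [-0.00341866  0.99999344  0.00120051]
 [ 0.00107699  0.0012042  -0.99999869]]
```

View pics/w0.png

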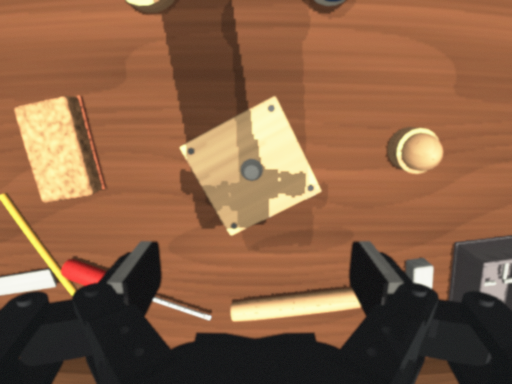

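The wrist view shows the board with its pin at (251,170) and corners at (276,97), (320,190), (232,235) and (180,149). The acorn is at (418,151).

```bash
cat >>h.py <<'E'
def snap(name):
    p=pose();im=imaging.camera('wrist')[:,:,::-1].copy();cv2.imwrite(f'pics/{name}.png',im);return p,im
E
python3 - <<'E'
from h import *
im=cv2.imread('pics/w0.png');p=pose();h=cv2.cvtColor(im,cv2.COLOR_BGR2HSV)
k=((h[:,:,1]<90)).astype(np.uint8)*255;r=k[150:190,235:270];n,l,s,c=cv2.connectedComponentsWithStats(r)
for i in range(1,n):
    if s[i][4]>30: print(s[i],c[i]+(235,150),onz('wrist',c[i]+(235,150),.025,p))
C=[onz('wrist',q,.018,p) for q in((276,97),(320,190),(232,235),(180,149))];print(np.mean(C,0),[np.linalg.norm(C[i]-C[i-1]) for i in range(4)])
print(onz('wrist',(424,149),.05,p),onz('wrist',(150,0),.03,p))
E
```

```text
[  5   0  30  31 574] [254.94425087 166.08362369] [0.67095829 0.02125912 0.025     ]
[0.67647984 0.01788914 0.018     ] [np.float64(0.11944155756042049), np.float64(0.11524201543386603), np.float64(0.11610561276079073), np.float64(0.11697895654855701)]
[0.64712054 0.19540693 0.05      ] [ 0.50299233 -0.08264052  0.03      ]
```

```bash
python3 - <<'E'
from h import *
im=cv2.imread('pics/w0.png');p=pose();h=cv2.cvtColor(im,cv2.COLOR_BGR2HSV)
print(h[170,236:268].tolist())
k=((h[:,:,2]<130)&(h[:,:,1]<85)).astype(np.uint8)*255;r=k[150:190,232:272];n,l,s,c=cv2.connectedComponentsWithStats(r)
for i in range(1,n):
    if s[i][4]>30: print(s[i],c[i]+(232,150),onz('wrist',c[i]+(232,150),.025,p))
print(onz('wrist',(251,170),.025,p))
E
```

```text
[[18, 107, 220], [17, 108, 213], [17, 105, 196], [18, 99, 170], [18, 75, 139], [21, 39, 111], [26, 18, 99], [40, 15, 105], [30, 11, 117], [30, 14, 130], [34, 13, 137], [30, 11, 139], [30, 13, 139], [38, 15, 140], [34, 13, 140], [34, 14, 141], [34, 13, 139], [30, 13, 139], [34, 13, 138], [30, 13, 138], [34, 15, 137], [30, 14, 130], [35, 13, 117], [30, 10, 102], [25, 16, 97], [23, 30, 103], [18, 66, 123], [17, 91, 151], [17, 104, 170], [17, 105, 178], [18, 106, 181], [18, 105, 182]]
[  9   9  22  22 242] [251.32231405 168.3553719 ] [0.67351022 0.01727897 0.025     ]
[0.67535666 0.01692331 0.025     ]
```

In the tool's units: -0.0375 m is -0.6, 0.0355 m is 0.568.

>>> {"fn": "shift_gripper", "kwargs": {
  "increments": [
    {"jaw": 0.085,"d": [0.568,-0.6,0.08]},
    {"jaw": 0.085,"d": [0.568,-0.6,0.08]},
    {"jaw": 0.085,"d": [0.568,-0.6,0.08]},
    {"jaw": 0.085,"d": [0.568,-0.6,0.08]},
    {"jaw": 0.085,"d": [0.568,-0.6,0.08]},
    {"jaw": 0.085,"d": [0.568,-0.6,0.08]},
    {"jaw": 0.085,"d": [0.568,-0.6,0.08]},
    {"jaw": 0.085,"d": [0.568,-0.6,0.08]},
    {"jaw": 0.085},
    {"jaw": 0.085}
  ]
}}

```text
time: 3.65
tcp_pos: [0.3884, -0.2802, 0.1996]
orientation: [0.001, -0.001, 1.0, 0.0]
force: [0.3, 0.0, -0.7]
finger_gap: 0.0847
finger_force: 0.0
```

```bash
python3 -c "
from h import *
p,im=snap('w1');print(p)"
```

```text
(array([ 0.388375  , -0.28023537,  0.19959144]), array([[-9.99997715e-01, -1.85550885e-03,  1.06147813e-03],
       [-1.85529872e-03,  9.99998259e-01,  1.98905141e-04],
       [-1.06184535e-03,  1.96935328e-04, -9.99999417e-01]]))
```

View pics/w1.png

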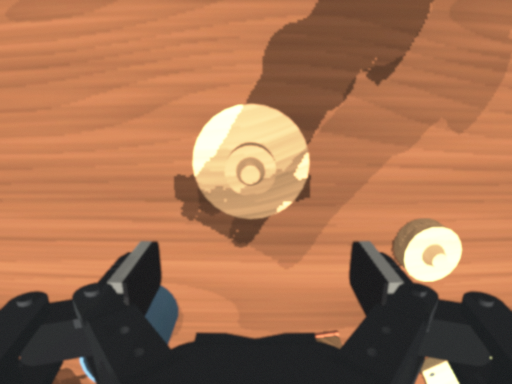

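The foot's disc is centred at about (251,161), radius 58 px. Its tenon tip is at (251,175), and the collar's top is at (433,254).

```bash
python3 - <<'E'
from h import *
im=cv2.imread('pics/w1.png');p=pose();h=cv2.cvtColor(im,cv2.COLOR_BGR2HSV)
k=cv2.inRange(h,(12,20,90),(32,165,255))[90:235,170:330]
c=max(cv2.findContours(k,0,1)[0],key=cv2.contourArea)
(x,y),r=cv2.minEnclosingCircle(cv2.convexHull(c));e=cv2.fitEllipse(cv2.convexHull(c));print(x+170,y+90,r,e)
print(onz('wrist',(x+170,y+90),.018,p),onz('wrist',(251,175),.068,p),onz('wrist',(434,256),.044,p))
E
```

```text
250.88208770751953 162.5749740600586 61.60026550292969 ((80.61871337890625, 71.48014831542969), (120.05345153808594, 120.7892074584961), 73.09129333496094)
[ 0.3797664  -0.28409989  0.018     ] [ 0.3812121  -0.28333172  0.068     ] [ 0.47024895 -0.09691133  0.044     ]
```

In the tool's units: 0.05 m is 0.8, 0.0077 m is 0.1232.

>>> {"fn": "shift_gripper", "kwargs": {
  "increments": [
    {"jaw": 0.085,"d": [0.1232,-0.0576,0.64]},
    {"jaw": 0.085,"d": [0,0,0.8]},
    {"jaw": 0.085,"d": [0,0,0.8]},
    {"jaw": 0.085,"d": [0,0,0.376]},
    {"jaw": 0.085},
    {"jaw": 0.085}
  ]
}}

```text
time: 4.45
tcp_pos: [0.3813, -0.2843, 0.0365]
orientation: [0.001, -0.001, 1.0, -0.0]
force: [0.2, 0.0, -0.6]
finger_gap: 0.0852
finger_force: 0.0
```

>>> {"fn": "shift_gripper", "kwargs": {
  "increments": [
    {"jaw": 0.03},
    {"jaw": 0.03},
    {"jaw": 0.03},
    {"jaw": 0.03},
    {"jaw": 0.03},
    {"jaw": 0.03},
    {"jaw": 0.03},
    {"jaw": 0.03}
  ],
  "grip_force": 50
}}

```text
time: 5.45
tcp_pos: [0.3804, -0.2851, 0.037]
orientation: [0.001, -0.0, 1.0, -0.0]
force: [-0.5, 0.4, 7.9]
finger_gap: 0.0443
finger_force: 49.9
```

In the tool's units: -0.04 m is -0.64, 0.0379 m is 0.6064.

>>> {"fn": "shift_gripper", "kwargs": {
  "increments": [
    {"jaw": 0.03,"d": [0,0,-0.64]},
    {"jaw": 0.03,"d": [0,0,-0.64]},
    {"jaw": 0.03,"d": [-0.5888,0.6064,0]},
    {"jaw": 0.03,"d": [-0.5888,0.6064,0]},
    {"jaw": 0.03,"d": [-0.5888,0.6064,0]},
    {"jaw": 0.03,"d": [-0.5888,0.6064,0]},
    {"jaw": 0.03,"d": [-0.5888,0.6064,0]},
    {"jaw": 0.03,"d": [-0.5888,0.6064,0]},
    {"jaw": 0.03,"d": [-0.5888,0.6064,0]},
    {"jaw": 0.03,"d": [-0.5888,0.6064,0]}
  ]
}}

```text
time: 6.7
tcp_pos: [0.6746, 0.0196, 0.1159]
orientation: [-0.0, -0.0, 1.0, -0.0]
force: [0.8, -0.2, -0.4]
finger_gap: 0.0445
finger_force: 52.0
```

>>> {"fn": "shift_gripper", "kwargs": {
  "increments": [
    {"jaw": 0.03},
    {"jaw": 0.03},
    {"jaw": 0.03},
    {"jaw": 0.03}
  ]
}}

```text
time: 7.2
tcp_pos: [0.6733, 0.0168, 0.1159]
orientation: [-0.0, 0.001, 1.0, -0.0]
force: [-0.4, 0.0, -2.5]
finger_gap: 0.0448
finger_force: 52.0
```

```bash
python3 -c "
from h import *
p,im=snap('w2');print(p)
a=imaging.camera('side')[:,:,::-1][130:230,240:370];b=imaging.camera('scene')[:,:,::-1][180:280,190:320]
cv2.imwrite('pics/c2.png',np.hstack([cv2.resize(q,None,fx=3,fy=3,interpolation=2) for q in(a,b)]))"
```

```text
(array([0.67330008, 0.01677541, 0.11589671]), array([[-9.99997798e-01,  1.97337314e-03, -7.13322450e-04],
       [ 1.97385425e-03,  9.99997825e-01, -6.74387990e-04],
       [ 7.11990079e-04, -6.75794500e-04, -9.99999518e-01]]))
```

View pics/c2.png

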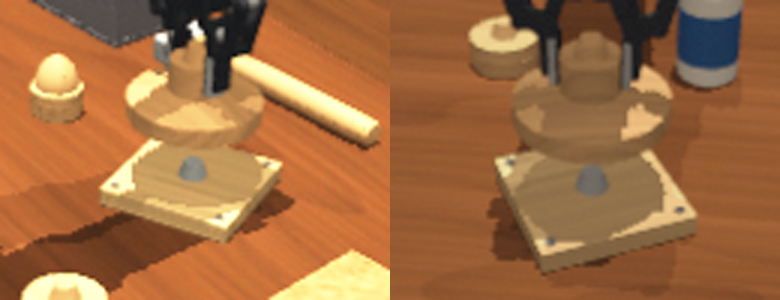

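The foot hangs level over the pin: its disc is centred at column 193 against the pin at 192 in the side crop, and 592 against 592 in the scene crop. I'm lowering it now.

In the tool's units: 0.02 m is 0.32, 0.014 m is 0.224.

>>> {"fn": "shift_gripper", "kwargs": {
  "increments": [
    {"jaw": 0.03,"d": [-0.0192,0.0128,0.32]},
    {"jaw": 0.03,"d": [0,0,0.224]},
    {"jaw": 0.03,"d": [0,0,0.144]},
    {"jaw": 0.03,"d": [0,0,0.144]},
    {"jaw": 0.03,"d": [0,0,0.128]},
    {"jaw": 0.03}
  ]
}}

```text
time: 8.1
tcp_pos: [0.6756, 0.0192, 0.0556]
orientation: [0.0, -0.0, 1.0, -0.0]
force: [-0.4, -0.2, -2.4]
finger_gap: 0.0447
finger_force: 52.3
```

Not in contact yet, so I'll go a little further and watch the force.

In the tool's units: 0.001 m is 0.016.

>>> {"fn": "shift_gripper", "kwargs": {
  "increments": [
    {"jaw": 0.03,"d": [0,0,0.016]},
    {"jaw": 0.03,"d": [0,0,0.016]},
    {"jaw": 0.03},
    {"jaw": 0.03}
  ]
}}

```text
time: 8.6
tcp_pos: [0.6756, 0.0192, 0.0551]
orientation: [0.0, -0.0, 1.0, 0.0]
force: [-1.7, 0.0, 4.9]
finger_gap: 0.0446
finger_force: 52.9
```

In the tool's units: -0.05 m is -0.8, -0.04 m is -0.64.

>>> {"fn": "shift_gripper", "kwargs": {
  "increments": [
    {"jaw": 0.085},
    {"jaw": 0.085},
    {"jaw": 0.085},
    {"jaw": 0.085},
    {"jaw": 0.085,"d": [0,0,-0.64]},
    {"jaw": 0.085,"d": [0,0,-0.8]},
    {"jaw": 0.085,"d": [0,0,-0.8]},
    {"jaw": 0.085,"d": [0,0,-0.48]},
    {"jaw": 0.085},
    {"jaw": 0.085}
  ]
}}

```text
time: 9.85
tcp_pos: [0.6744, 0.0193, 0.2227]
orientation: [-0.001, -0.0, 1.0, -0.0]
force: [-0.8, -1.0, -0.5]
finger_gap: 0.0854
finger_force: 0.0
```

```bash
cat >>h.py <<'E'
def crop(name,a,b):
    w=[imaging.camera(n)[:,:,::-1][y-50:y+50,x-65:x+65] for n,(x,y) in(('side',a),('scene',b))]
    cv2.imwrite(f'pics/{name}.png',np.hstack([cv2.resize(q,None,fx=3,fy=3,interpolation=2) for q in w]))
def circ(im,box,lo=(12,20,90),hi=(32,165,255)):
    x0,y0,x1,y1=box;k=cv2.inRange(cv2.cvtColor(im,cv2.COLOR_BGR2HSV),lo,hi)[y0:y1,x0:x1]
    c=cv2.convexHull(max(cv2.findContours(k,0,1)[0],key=cv2.contourArea));e=cv2.fitEllipse(c);return np.array(e[0])+(x0,y0),e[1]
E
python3 -c "
from h import *
p,im=snap('w3');print(p[0])
a=im[80:260,160:350]
b=imaging.camera('side')[:,:,::-1][130:230,240:370]
cv2.imwrite('pics/c3.png',np.hstack([cv2.resize(a,(380,360)),cv2.resize(b,(400,360))]))"
```

```text
[0.67440593 0.01929694 0.22270028]
```

View pics/c3.png

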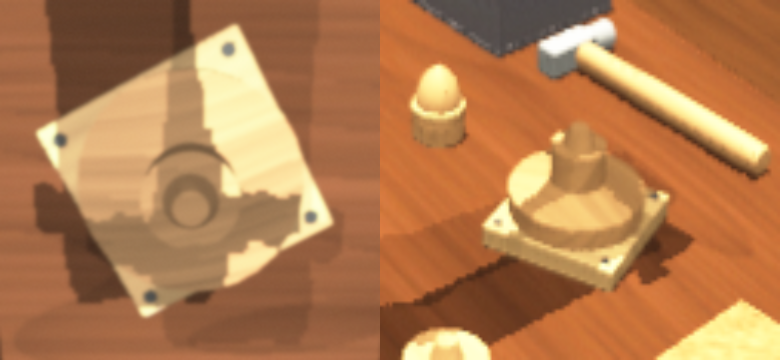

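The foot sits flat on the board. Its tenon tip is at crop (190,209), which is full-frame (255,184.5). Next is the vase.

In the tool's units: 0.0349 m is 0.5584, 0.0336 m is 0.5376.

```bash
python3 -c "
from h import *
p=pose();print(onz('wrist',(255,184.5),.086,p))"
```

```text
[0.67500137 0.01915902 0.086     ]
```

>>> {"fn": "shift_gripper", "kwargs": {
  "increments": [
    {"jaw": 0.085,"d": [0.5584,0.5376,-0.048]},
    {"jaw": 0.085,"d": [0.5584,0.5376,-0.048]},
    {"jaw": 0.085,"d": [0.5584,0.5376,-0.048]},
    {"jaw": 0.085,"d": [0.5584,0.5376,-0.048]},
    {"jaw": 0.085,"d": [0.5584,0.5376,-0.048]},
    {"jaw": 0.085,"d": [0.5584,0.5376,-0.048]},
    {"jaw": 0.085,"d": [0.5584,0.5376,-0.048]},
    {"jaw": 0.085,"d": [0.5584,0.5376,-0.048]},
    {"jaw": 0.085},
    {"jaw": 0.085}
  ]
}}

```text
time: 11.2
tcp_pos: [0.3959, 0.2874, 0.247]
orientation: [-0.0, -0.0, 1.0, -0.001]
force: [0.1, -0.4, -0.3]
finger_gap: 0.0846
finger_force: 0.0
```

```bash
python3 -c "
from h import *
p,im=snap('w4');print(p)"
```

```text
(array([0.39593092, 0.28741733, 0.24697577]), array([[-9.99999403e-01, -4.87786435e-04, -9.77498655e-04],
       [-4.86271901e-04,  9.99998682e-01, -1.54903733e-03],
       [ 9.78252966e-04, -1.54856107e-03, -9.99998322e-01]]))
```

View pics/w4.png

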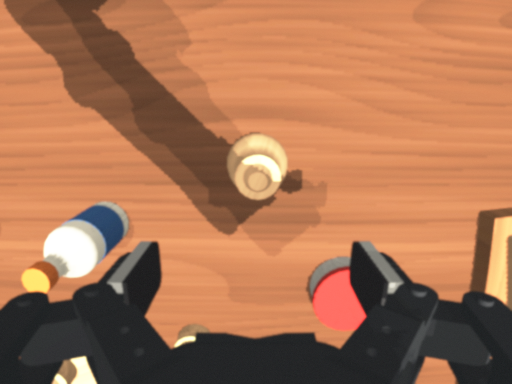

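The vase's tenon tip is at (258,180) and its belly circle is centred at about (257,163).

```bash
python3 -c "
from h import *
p=pose();print(onz('wrist',(258,180),.12,p),onz('wrist',(257,163),.038,p),p[0])"
```

```text
[0.39181007 0.28914472 0.12      ] [0.39246259 0.28858146 0.038     ] [0.39652376 0.28690976 0.24711456]
```

In the tool's units: 0.05 m is 0.8, 0.0045 m is 0.072.

>>> {"fn": "shift_gripper", "kwargs": {
  "increments": [
    {"jaw": 0.085,"d": [0.072,0.032,0.64]},
    {"jaw": 0.085,"d": [0,0,0.8]},
    {"jaw": 0.085,"d": [0,0,0.8]},
    {"jaw": 0.085,"d": [0,0,0.432]},
    {"jaw": 0.085},
    {"jaw": 0.085}
  ]
}}

```text
time: 12.0
tcp_pos: [0.3928, 0.2896, 0.0814]
orientation: [0.001, 0.001, 1.0, 0.0]
force: [0.1, 0.0, -0.3]
finger_gap: 0.085
finger_force: 0.0
```

>>> {"fn": "shift_gripper", "kwargs": {
  "increments": [
    {"jaw": 0.03},
    {"jaw": 0.03},
    {"jaw": 0.03},
    {"jaw": 0.03},
    {"jaw": 0.03},
    {"jaw": 0.03},
    {"jaw": 0.03},
    {"jaw": 0.03}
  ],
  "grip_force": 50
}}

```text
time: 13.0
tcp_pos: [0.3921, 0.2902, 0.0818]
orientation: [0.001, -0.0, 1.0, 0.0]
force: [-0.4, -0.9, 7.6]
finger_gap: 0.0387
finger_force: 49.3
```

In the tool's units: -0.05 m is -0.8, -0.005 m is -0.08.

>>> {"fn": "shift_gripper", "kwargs": {
  "increments": [
    {"jaw": 0.03,"d": [0,0,-0.64]},
    {"jaw": 0.03,"d": [0,0,-0.64]},
    {"jaw": 0.03,"d": [0,0,-0.64]},
    {"jaw": 0.03,"d": [-0.8,-0.08,0]},
    {"jaw": 0.03,"d": [-0.8,-0.08,0]},
    {"jaw": 0.03,"d": [-0.8,-0.08,0]}
  ]
}}

```text
time: 13.75
tcp_pos: [0.5425, 0.2749, 0.2012]
orientation: [0.0, -0.001, 1.0, 0.0]
force: [-0.4, 0.6, -2.0]
finger_gap: 0.0386
finger_force: 50.8
```

>>> {"fn": "shift_gripper", "kwargs": {
  "increments": [
    {"jaw": 0.03,"d": [-0.3552,-0.6832,0]},
    {"jaw": 0.03,"d": [-0.3552,-0.6832,0]},
    {"jaw": 0.03,"d": [-0.3552,-0.6832,0]},
    {"jaw": 0.03,"d": [-0.3552,-0.6832,0]},
    {"jaw": 0.03,"d": [-0.3552,-0.6832,0]},
    {"jaw": 0.03,"d": [-0.3552,-0.6832,0]},
    {"jaw": 0.03},
    {"jaw": 0.03},
    {"jaw": 0.03},
    {"jaw": 0.03}
  ]
}}

```text
time: 15.0
tcp_pos: [0.6743, 0.0207, 0.2008]
orientation: [-0.0, -0.001, 1.0, 0.0]
force: [-0.1, 0.0, -1.4]
finger_gap: 0.0385
finger_force: 50.7
```

```bash
python3 -c "
from h import *
crop('c5',(305,155),(255,205));print(pose())"
```

```text
(array([0.67456313, 0.01998063, 0.20086754]), array([[-9.99998236e-01, -1.87454396e-03, -1.19813166e-04],
       [-1.87457887e-03,  9.99998200e-01,  2.91942480e-04],
       [ 1.19265691e-04,  2.92166565e-04, -9.99999950e-01]]))
```

View pics/c5.png

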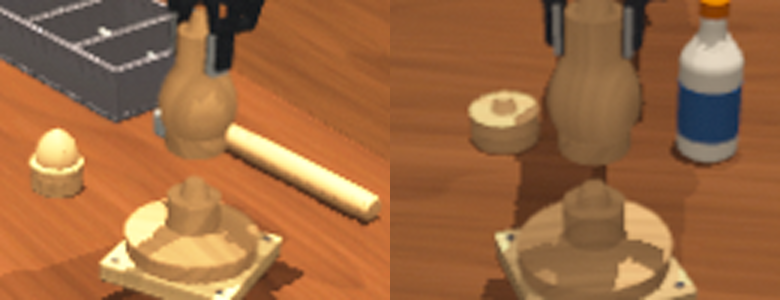

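The vase hangs straight over the foot, centred at column 196 over the tenon at 193 in the side crop, and 594 over 594 in the scene crop. I'll lower it 47 mm.

In the tool's units: 0.015 m is 0.24, 0.01 m is 0.16.

>>> {"fn": "shift_gripper", "kwargs": {
  "increments": [
    {"jaw": 0.03,"d": [-0.0064,-0.016,0.24]},
    {"jaw": 0.03,"d": [0,0,0.16]},
    {"jaw": 0.03,"d": [0,0,0.16]},
    {"jaw": 0.03,"d": [0,0,0.128]},
    {"jaw": 0.03,"d": [0,0,0.064]},
    {"jaw": 0.03,"d": [0,0,0.016]},
    {"jaw": 0.03},
    {"jaw": 0.03}
  ]
}}

```text
time: 16.1
tcp_pos: [0.6751, 0.0177, 0.154]
orientation: [-0.0, -0.0, 1.0, 0.0]
force: [-2.2, 0.1, 4.5]
finger_gap: 0.0388
finger_force: 51.4
```

In the tool's units: -0.05 m is -0.8, -0.04 m is -0.64.

>>> {"fn": "shift_gripper", "kwargs": {
  "increments": [
    {"jaw": 0.085},
    {"jaw": 0.085},
    {"jaw": 0.085},
    {"jaw": 0.085},
    {"jaw": 0.085,"d": [0,0,-0.64]},
    {"jaw": 0.085,"d": [0,0,-0.8]},
    {"jaw": 0.085,"d": [0,0,-0.8]},
    {"jaw": 0.085,"d": [0,0,-0.32]},
    {"jaw": 0.085},
    {"jaw": 0.085}
  ]
}}

```text
time: 17.35
tcp_pos: [0.6743, 0.0179, 0.3113]
orientation: [-0.001, -0.0, 1.0, -0.0]
force: [-1.2, 1.3, -0.5]
finger_gap: 0.085
finger_force: 0.0
```

```bash
python3 -c "
from h import *
p,im=snap('w6');print(p)
a=im[80:260,160:350]
b=imaging.camera('side')[:,:,::-1][105:205,240:370]
cv2.imwrite('pics/c6.png',np.hstack([cv2.resize(a,(380,360)),cv2.resize(b,(400,360))]))"
```

```text
(array([0.67429729, 0.01789204, 0.31129106]), array([[-9.99996786e-01, -3.66781078e-04, -2.50856466e-03],
       [-3.66392957e-04,  9.99999921e-01, -1.55176063e-04],
       [ 2.50862138e-03, -1.54256444e-04, -9.99996842e-01]]))
```

View pics/c6.png

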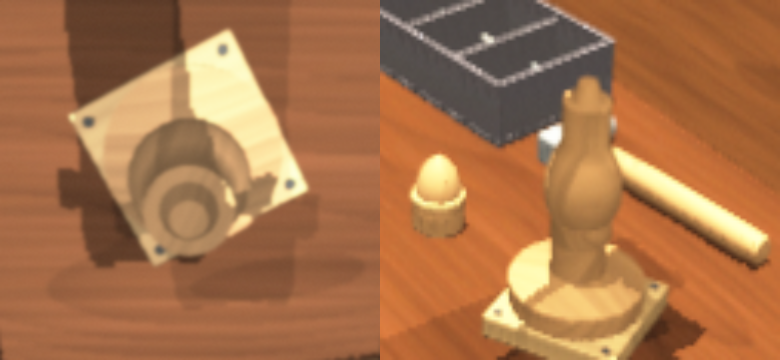

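The vase stands straight on the foot, with its tip at crop (188,216), which is full-frame (254,188). On to the collar.

In the tool's units: 0.06 m is 0.96, 0.04 m is 0.64.

```bash
python3 -c "
from h import *
print(onz('wrist',(254,188),.192))"
```

```text
[0.67379616 0.01691548 0.192     ]
```

>>> {"fn": "shift_gripper", "kwargs": {
  "increments": [
    {"jaw": 0.085,"d": [0.64,-0.3392,0]},
    {"jaw": 0.085,"d": [0.64,-0.3392,0]},
    {"jaw": 0.085,"d": [0.64,-0.3392,0]},
    {"jaw": 0.085,"d": [0.64,-0.3392,0]},
    {"jaw": 0.085,"d": [0.64,-0.3392,0]},
    {"jaw": 0.085,"d": [0,0,0.96]},
    {"jaw": 0.085,"d": [0,0,0.96]},
    {"jaw": 0.085},
    {"jaw": 0.085},
    {"jaw": 0.085}
  ]
}}

```text
time: 18.7
tcp_pos: [0.4771, -0.0884, 0.1949]
orientation: [0.002, -0.0, 1.0, -0.0]
force: [-0.4, -0.3, 0.5]
finger_gap: 0.0852
finger_force: 0.0
```

```bash
python3 -c "
from h import *
p,im=snap('w7');print(p[0]);cv2.imwrite('pics/c7.png',cv2.resize(im[60:260,140:380],None,fx=3,fy=3))"
```

```text
[ 0.47713848 -0.08837507  0.1948912 ]
```

View pics/c7.png

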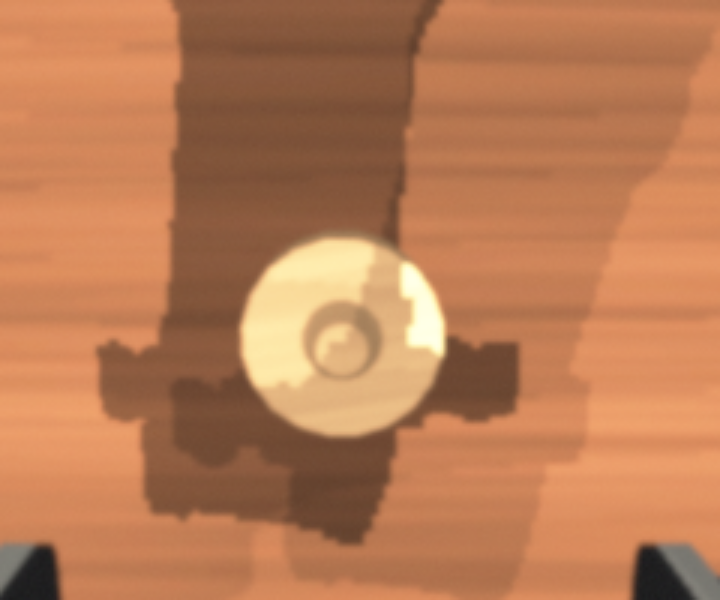

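The collar disc is centred at crop (342,336), full-frame (254,172). Its tip is at full-frame (253.7,174.5).

```bash
python3 -c "
from h import *
p=pose();print(onz('wrist',(254,172),.03,p),onz('wrist',(253.7,174.5),.044,p),p[0])"
```

```text
[ 0.4742569  -0.08944618  0.03      ] [ 0.47352647 -0.08965283  0.044     ] [ 0.47695116 -0.08830633  0.19483769]
```

In the tool's units: 0.05 m is 0.8, 0.003 m is 0.048.

>>> {"fn": "shift_gripper", "kwargs": {
  "increments": [
    {"jaw": 0.085,"d": [0.048,-0.0192,0.8]},
    {"jaw": 0.085,"d": [0,0,0.8]},
    {"jaw": 0.085,"d": [0,0,0.8]},
    {"jaw": 0.085,"d": [0,0,0.352]},
    {"jaw": 0.085,"d": [0,0,0.16]},
    {"jaw": 0.085},
    {"jaw": 0.085}
  ]
}}

```text
time: 19.62
tcp_pos: [0.4733, -0.0895, 0.0121]
orientation: [0.001, -0.0, 1.0, -0.0]
force: [-0.6, 0.0, 0.0]
finger_gap: 0.085
finger_force: 0.0
```

>>> {"fn": "shift_gripper", "kwargs": {
  "increments": [
    {"jaw": 0.045},
    {"jaw": 0.045},
    {"jaw": 0.045},
    {"jaw": 0.045},
    {"jaw": 0.045},
    {"jaw": 0.045}
  ],
  "grip_force": 40
}}

```text
time: 20.38
tcp_pos: [0.4729, -0.0895, 0.012]
orientation: [0.001, 0.0, 1.0, -0.0]
force: [-0.6, -0.3, 8.4]
finger_gap: 0.0626
finger_force: 41.9
```

In the tool's units: -0.06 m is -0.96, -0.045 m is -0.72.

>>> {"fn": "shift_gripper", "kwargs": {
  "increments": [
    {"jaw": 0.045,"d": [0,0,-0.72]},
    {"jaw": 0.045,"d": [0,0,-0.96]},
    {"jaw": 0.045,"d": [0,0,-0.96]},
    {"jaw": 0.045,"d": [0,0,-0.96]},
    {"jaw": 0.045}
  ]
}}

```text
time: 21.0
tcp_pos: [0.4753, -0.0899, 0.2407]
orientation: [0.006, -0.0, 1.0, -0.0]
force: [-0.3, -0.3, -0.7]
finger_gap: 0.0627
finger_force: 45.4
```

>>> {"fn": "shift_gripper", "kwargs": {
  "increments": [
    {"jaw": 0.045,"d": [-0.6432,0.3424,0]},
    {"jaw": 0.045,"d": [-0.6432,0.3424,0]},
    {"jaw": 0.045,"d": [-0.6432,0.3424,0]},
    {"jaw": 0.045,"d": [-0.6432,0.3424,0]},
    {"jaw": 0.045,"d": [-0.6432,0.3424,0]},
    {"jaw": 0.045},
    {"jaw": 0.045},
    {"jaw": 0.045},
    {"jaw": 0.045}
  ]
}}

```text
time: 22.12
tcp_pos: [0.6723, 0.0167, 0.2358]
orientation: [-0.0, 0.001, 1.0, -0.0]
force: [0.5, 0.7, -0.8]
finger_gap: 0.0625
finger_force: 45.4
```

```bash
python3 -c "
from h import *
crop('c8',(305,105),(255,160));print(pose())"
```

```text
(array([0.67276822, 0.01710251, 0.23601758]), array([[-9.99999813e-01,  6.10504414e-04, -2.32474527e-05],
       [ 6.10505736e-04,  9.99999812e-01, -5.68956409e-05],
       [ 2.32127133e-05, -5.69098229e-05, -9.99999998e-01]]))
```

View pics/c8.png

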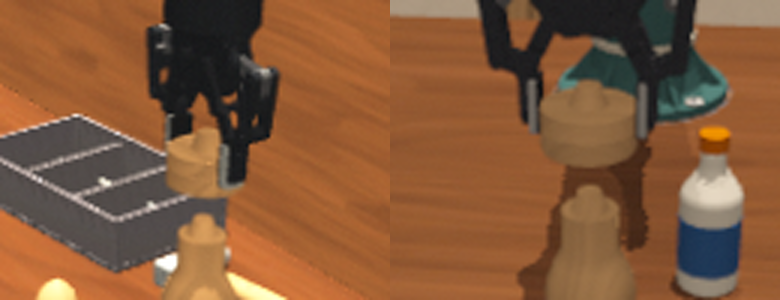

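The collar is held level above the vase's tenon, at column 206 over 201 in the side crop and 588 over 590 in the scene crop. I'm lowering it 46 mm.

In the tool's units: 0.015 m is 0.24, 0.0015 m is 0.024.

>>> {"fn": "shift_gripper", "kwargs": {
  "increments": [
    {"jaw": 0.045,"d": [-0.0192,0.0064,0.24]},
    {"jaw": 0.045,"d": [0,0,0.16]},
    {"jaw": 0.045,"d": [0,0,0.128]},
    {"jaw": 0.045,"d": [0,0,0.128]},
    {"jaw": 0.045,"d": [0,0,0.064]},
    {"jaw": 0.045,"d": [0,0,0.024]},
    {"jaw": 0.045},
    {"jaw": 0.045}
  ]
}}

```text
time: 23.22
tcp_pos: [0.6748, 0.0181, 0.1902]
orientation: [0.001, -0.0, 1.0, 0.0]
force: [-1.1, 0.2, 4.3]
finger_gap: 0.0626
finger_force: 45.8
```

In the tool's units: -0.05 m is -0.8, -0.03 m is -0.48.

>>> {"fn": "shift_gripper", "kwargs": {
  "increments": [
    {"jaw": 0.085},
    {"jaw": 0.085},
    {"jaw": 0.085},
    {"jaw": 0.085},
    {"jaw": 0.085,"d": [0,0,-0.48]},
    {"jaw": 0.085,"d": [0,0,-0.8]},
    {"jaw": 0.085,"d": [0,0,-0.8]},
    {"jaw": 0.085,"d": [0,0,-0.32]},
    {"jaw": 0.085},
    {"jaw": 0.085}
  ]
}}

```text
time: 24.48
tcp_pos: [0.6735, 0.0181, 0.3377]
orientation: [-0.001, -0.0, 1.0, -0.0]
force: [-0.4, -0.3, 0.1]
finger_gap: 0.0851
finger_force: 0.0
```

```bash
python3 -c "
from h import *
p,im=snap('w9');print(p);np.savez('p9.npz',t=p[0],R=p[1])"
```

```text
(array([0.67351241, 0.01807496, 0.33774267]), array([[-9.99996561e-01, -2.71746702e-04, -2.60862749e-03],
       [-2.71282954e-04,  9.99999947e-01, -1.78126852e-04],
       [ 2.60867576e-03, -1.77418563e-04, -9.99996582e-01]]))
```

>>> {"fn": "shift_gripper", "kwargs": {
  "increments": [
    {"jaw": 0.085,"d": [0.112,0.712,0]},
    {"jaw": 0.085,"d": [0.112,0.712,0]},
    {"jaw": 0.085,"d": [0.112,0.712,0]},
    {"jaw": 0.085,"d": [0.112,0.712,0]},
    {"jaw": 0.085,"d": [0,0,0.96]},
    {"jaw": 0.085,"d": [0,0,0.96]},
    {"jaw": 0.085,"d": [0,0,0.48]},
    {"jaw": 0.085},
    {"jaw": 0.085},
    {"jaw": 0.085}
  ]
}}

```text
time: 25.78
tcp_pos: [0.6477, 0.1964, 0.1912]
orientation: [0.002, -0.0, 1.0, 0.001]
force: [0.3, -0.1, -0.6]
finger_gap: 0.0852
finger_force: 0.0
```

```bash
python3 -c "
from h import *
p,im=snap('w10');print(p[0])
a=cv2.imread('pics/w9.png')
cv2.imwrite('pics/c10.png',np.hstack([cv2.resize(q[80:260,160:350],(390,370)) for q in(a,im)]))"
```

```text
[0.64774189 0.19638041 0.19124219]
```

View pics/c10.png

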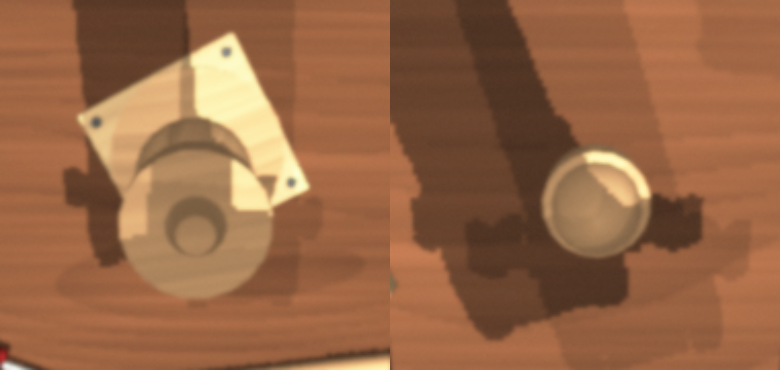

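Left: the collar is on the vase, with its disc centre at full-frame (255.5,188) and its tip at (255.5,194.3). Right: the acorn cup is centred at full-frame (260.8,178.8).

```bash
python3 -c "
from h import *
z=np.load('p9.npz');q=(z['t'],z['R'])
print(onz('wrist',(255.5,188),.208,q),onz('wrist',(255.5,194.3),.222,q))
p=pose();print(onz('wrist',(260.8,178.8),.026,p),p[0])"
```

```text
[0.67613009 0.0183783  0.208     ] [0.67771356 0.01837685 0.222     ]
[0.65139202 0.20194995 0.026     ] [0.64756895 0.19636754 0.19123051]
```

In the tool's units: 0.05 m is 0.8, -0.0035 m is -0.056.

>>> {"fn": "shift_gripper", "kwargs": {
  "increments": [
    {"jaw": 0.085,"d": [-0.056,0.0832,0.8]},
    {"jaw": 0.085,"d": [0,0,0.8]},
    {"jaw": 0.085,"d": [0,0,0.8]},
    {"jaw": 0.085,"d": [0,0,0.288]},
    {"jaw": 0.085,"d": [0,0,0.144]},
    {"jaw": 0.085},
    {"jaw": 0.085}
  ]
}}

```text
time: 26.7
tcp_pos: [0.6514, 0.2017, 0.0142]
orientation: [0.002, -0.0, 1.0, 0.001]
force: [0.0, -0.5, 0.6]
finger_gap: 0.0852
finger_force: 0.0
```

>>> {"fn": "shift_gripper", "kwargs": {
  "increments": [
    {"jaw": 0.03},
    {"jaw": 0.03},
    {"jaw": 0.03},
    {"jaw": 0.03},
    {"jaw": 0.03},
    {"jaw": 0.03},
    {"jaw": 0.03}
  ],
  "grip_force": 35
}}

```text
time: 27.58
tcp_pos: [0.6504, 0.2014, 0.0132]
orientation: [0.0, -0.0, 1.0, 0.0]
force: [-1.0, -0.7, 6.1]
finger_gap: 0.0484
finger_force: 36.7
```

In the tool's units: -0.05 m is -0.8.

>>> {"fn": "shift_gripper", "kwargs": {
  "increments": [
    {"jaw": 0.03,"d": [0,0,-0.8]},
    {"jaw": 0.03,"d": [0,0,-0.8]},
    {"jaw": 0.03,"d": [0,0,-0.8]},
    {"jaw": 0.03,"d": [0,0,-0.8]},
    {"jaw": 0.03,"d": [0,0,-0.8]},
    {"jaw": 0.03},
    {"jaw": 0.03}
  ]
}}

```text
time: 28.45
tcp_pos: [0.6489, 0.2009, 0.2613]
orientation: [-0.001, -0.0, 1.0, -0.0]
force: [0.2, -0.3, -0.2]
finger_gap: 0.0486
finger_force: 37.0
```

>>> {"fn": "shift_gripper", "kwargs": {
  "increments": [
    {"jaw": 0.03,"d": [-0.0992,-0.7328,0]},
    {"jaw": 0.03,"d": [-0.0992,-0.7328,0]},
    {"jaw": 0.03,"d": [-0.0992,-0.7328,0]},
    {"jaw": 0.03,"d": [-0.0992,-0.7328,0]},
    {"jaw": 0.03},
    {"jaw": 0.03},
    {"jaw": 0.03},
    {"jaw": 0.03}
  ]
}}

```text
time: 29.45
tcp_pos: [0.6744, 0.0199, 0.2619]
orientation: [-0.0, -0.001, 1.0, 0.0]
force: [-0.0, -0.6, -0.4]
finger_gap: 0.0485
finger_force: 37.0
```

```bash
python3 -c "
from h import *
crop('c11',(305,85),(255,140));print(pose())"
```

```text
(array([0.67463625, 0.01919756, 0.26220307]), array([[-9.99998244e-01, -1.86548801e-03, -1.78540107e-04],
       [-1.86553798e-03,  9.99998221e-01,  2.80144845e-04],
       [ 1.78017183e-04,  2.80477426e-04, -9.99999945e-01]]))
```

View pics/c11.png

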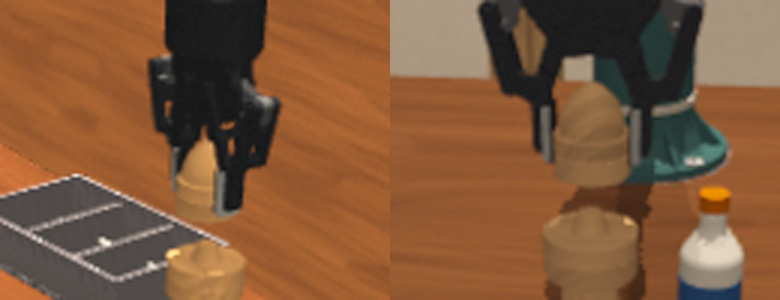

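The acorn hangs over the collar, centred at column 205 over 205 in the side crop and 591 over 592 in the scene crop. I'm lowering it 41 mm.

>>> {"fn": "shift_gripper", "kwargs": {
  "increments": [
    {"jaw": 0.03,"d": [-0.008,-0.0128,0.192]},
    {"jaw": 0.03,"d": [0,0,0.144]},
    {"jaw": 0.03,"d": [0,0,0.128]},
    {"jaw": 0.03,"d": [0,0,0.128]},
    {"jaw": 0.03,"d": [0,0,0.064]},
    {"jaw": 0.03,"d": [0,0,0.0128]},
    {"jaw": 0.03},
    {"jaw": 0.03}
  ]
}}

```text
time: 30.55
tcp_pos: [0.6756, 0.0172, 0.2213]
orientation: [0.001, -0.0, 1.0, 0.0]
force: [-2.1, -0.8, 4.8]
finger_gap: 0.0486
finger_force: 37.5
```

Careful with the scale: shifts go in shares of 62.5 mm and turns go in shares of 2 pi rad. That gives: -0.05 m is -0.8, -0.03 m is -0.48.

>>> {"fn": "shift_gripper", "kwargs": {
  "increments": [
    {"jaw": 0.085},
    {"jaw": 0.085},
    {"jaw": 0.085},
    {"jaw": 0.085},
    {"jaw": 0.085,"d": [0,0,-0.48]},
    {"jaw": 0.085,"d": [0,0,-0.8]},
    {"jaw": 0.085,"d": [0,0,-0.8]},
    {"jaw": 0.085},
    {"jaw": 0.085},
    {"jaw": 0.085}
  ]
}}

```text
time: 31.8
tcp_pos: [0.6741, 0.0173, 0.3485]
orientation: [-0.002, -0.0, 1.0, -0.0]
force: [-0.4, 0.2, 0.2]
finger_gap: 0.0847
finger_force: 0.0
```

```bash
python3 -c "
from h import *
w=[imaging.camera(n)[y-80:y+80,x-80:x+80,::-1] for n,x,y in(('side',305,140),('scene',255,190))]
cv2.imwrite('pics/c12.png',np.hstack([cv2.resize(q,(400,400)) for q in w]))"
```

```text
(no output)
```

View pics/c12.png

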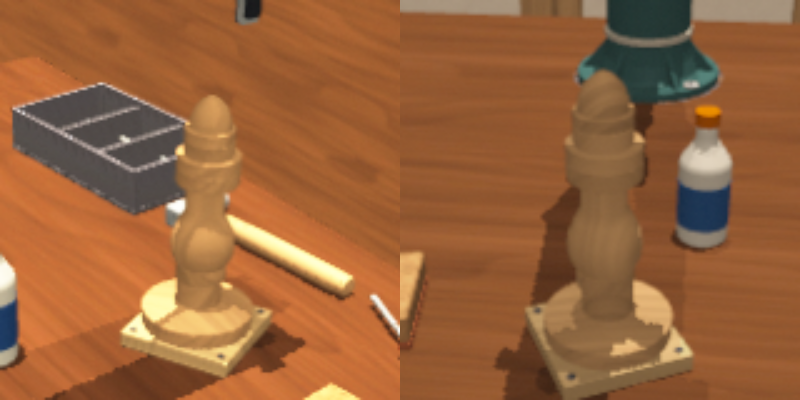

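The full stack stands straight and closed up, with the acorn top at crop (211,98) and (603,75). The gripper is clear, so I'm handing in.

```bash
python3 -c "
from workcell import manip, imaging, sense
print(manip.finish_job())"
```

```text
the job is handed in; nothing more can be done
None
```

The trophy is assembled on the board (foot, vase, collar, acorn, each settled at its expected home height and standing straight in the last pictures), the gripper is clear, and the job was handed in at about 32 s; no verdict was returned.

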